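Load keyed sample pots, dock the tray in the scanner and clamp it

TASK

Turn the clamp wheel back clockwise to its open stop, so that the latch bar sinks below the rollers, and put every finned sample pot on the bench into a well of the grey tray, rib in the notch so that it drops fully home, and only when all are in push the tray along the rollers until it is fully home against the bay's end stop. Then turn the wheel forward until the pointer on its rim stands at the lock mark on the far side of its pedestal, and leave the other things on the bench where they are.

Things in the scene. Friction and masses are not known exactly. Their poses are not given: they have to be found in the camera images.
- pot1: Grey keyed sample pot, 90 g. Body 40 mm wide, 28 tall, lower edge bevelled 4 mm; a key rib 10 mm wide sticks out to 26 mm from the axis, 3 to 28 mm above the underside. On top an upright black grip fin 30 mm long, 12 thick, from 28 to 62 mm above the underside. Origin: centre of the underside; z up; x points to the rib, along the fin's length; y is across the fin (grip along y).
- pot2: Another keyed sample pot, exactly like pot1. Three or four of pot1 to pot4 are present (absent ones read None); any pot fits any well.
- pot3: Another keyed sample pot, exactly like pot1. Three or four of pot1 to pot4 are present (absent ones read None); any pot fits any well.
- pot4: Another keyed sample pot, exactly like pot1. Three or four of pot1 to pot4 are present (absent ones read None); any pot fits any well.
- tray: Grey tray 130 x 130 mm, rim 26 mm high, 0.6 kg, loose on the rollers with 3 mm play between the side guides. Origin: centre of its underside; axes as the lane's. Four ten-sided wells 18 mm deep, mouths 26 mm above the underside, 43 mm across flats; one side of the ten is left out: the 14 mm notch for the rib. A pot turned wrongly stays 15 mm too high.
- well0 (a point): Centre of the floor of well 0 of the tray, 8 mm above the tray's underside. Its notch points along the tray's -x. A seated pot's underside centre lies on this point.
- well1 (a point): Centre of the floor of well 1 of the tray, 8 mm above the tray's underside. Its notch points along the tray's -y. A seated pot's underside centre lies on this point.
- well2 (a point): Centre of the floor of well 2 of the tray, 8 mm above the tray's underside. Its notch points along the tray's +x. A seated pot's underside centre lies on this point.
- well3 (a point): Centre of the floor of well 3 of the tray, 8 mm above the tray's underside. Its notch points along the tray's +y. A seated pot's underside centre lies on this point.
- lane: Fixed roller lane. Origin: on the bench under its centre; local y runs along it to the docking bay. 13 free rollers from y -213 to 195 mm, tops 42 mm above the bench; side guides 56 mm high, outer faces at x +-80 mm; bay cheeks 78 mm high at y 80 to 230, outer faces x +-88; end stop face at y 220, 100 mm high, 176 wide; behind it (x -50 to 150) a housing 150 mm high. Open above.
- bay_home (a point): Where the tray's origin lies when it is fully home against the end stop: lane local (0, 155, 42) mm.
- wheel (a joint): Clamp wheel angle, rad; grows counter-clockwise seen from above, 0 (open, end stop) to 2.3, stays where left (0.06 N m friction); 1.6 with the pointer at the lock mark. It raises a latch bar across the lane, 79 mm before bay_home: its top stands 26 + 22 x angle mm above the bench. Above 0.7 rad it bars the way of a tray; at 1.6 it holds a docked tray from behind.
- wheel_grip (a point): Point on the wheel's vertical axis, 105 mm above the bench, inside the black grip bar: 60 mm long, 12 thick, from 89 to 119 mm above the bench, lying along the line from this point to the pointer (and as far the other way). The wheel is a disc 76 mm wide, 75 to 89 mm above the bench, on a fixed pedestal with a 80 x 80 mm foot. The point's x axis is not along the bar.
- pointer (a point): The wheel's black pointer lug, 6 mm wide, hanging over the rim 42 mm from the axis, 80 mm above the bench; it turns with the wheel.
- lock_mark (a point): The lock mark: a fixed black upright tab, 10 mm wide and 88 tall, standing from the pedestal foot just outside the wheel's rim (48 to 56 mm from the axis) on the side away from the robot. This point lies before the tab, 42 mm from the axis, 80 mm above the bench: where the pointer must come.
- oil_bottle: Bystander to be left alone: small amber dropper bottle, 30 mm wide, 75 tall. Origin: centre of the underside.
- specimen_jar: Bystander to be left alone: lidded round jar without fin or rib, 48 mm wide, 50 tall. Origin: centre of the underside.
- petri: Bystander to be left alone: flat glass dish, 94 mm wide, 16 tall. Origin: centre of the underside.
- slide_box: Bystander to be left alone: plain white box, 85 x 32 x 30 mm. Origin: centre of the underside.
- tally: Bystander to be left alone: steel hand counter, 48 mm wide, 34 tall. Origin: centre of the underside.
- wipes: Bystander to be left alone: cardboard box, 110 x 75 x 55 mm. Origin: centre of the underside.
Not all that is in view belongs to the job. Leave any purple look-alike of the pot4 alone.

How it is judged:
By the outcome, as a careful person would: the job done as asked, in the order asked, and still so for the second after the job is handed in, with the robot touching nothing.
Of pot1, pot2, pot3, pot4 only 3 to 4 are there at a start; the rules pass over those that are not, and their reading is None.
At some moment in a run one of pot1, pot2, pot3, pot4 may be knocked a few centimetres aside while the robot is not near it.
Once in a run the grip may slacken for a moment while it holds something.
It also fails if it takes over 210 s, if anything falls off the work surface, if the arm or the gripper's body presses on something with over 40 N, if the wrist force passes 120 N, or if a joint passes its speed limit or range.

ROBOT

A 7-joint arm with a two-finger parallel gripper is mounted at the origin on the work surface. World frame = base frame: x ahead of the robot, y to its left, z up, the work surface at z = 0. Lengths are in m, angles in rad, forces in N, time in s.
With the tool pointing down it reaches from about 0.425 to 1.025 m from the base axis. Payload 9.4 kg.
Tool frame: the origin (TCP) lies on the centre line of the jaws, within the pads' length; the fingertips stand 25 mm ahead of it and the grasp point (between the pads) lies 6 mm ahead of it (env.tcp_to_tips is the distance from the TCP to the fingertips, in m); z points along the fingers, y is the line along which they close (so a half turn about z gives the same grasp; the last joint's range is limited). The gripper opens to 85 mm and grips with 20 to 120 N. Pads are 22 mm wide; open, the fingers measure 114 mm over their backs; the gripper's body (76 mm by 85 mm) begins 54 mm behind the grasp point. The pads swing forward as they close: fully open they stand 13 mm farther back than shut.
Start: joints at [-1.361, 0.599, -0.003, 1.599, 0.002, 0.943, -0.08], TCP at [0.205, 0.695, 0.256] pointing down, gripper open.
Joint ranges: [-2.57, 2.57], [-0.35, 1.97], [-1.29, 1.29], [0.11, 2.56], [-1.05, 4.19], [0.11, 1.86], [-2.63, 2.63]. Speed limits (rad/s): [2.22, 2.22, 3.01, 3.01, 3.14, 3.14, 3.14].

INTERFACE

Orientations are given as a unit quaternion [w, x, y, z].
In Python, from station import status, grab_frame, ticket, env gives the robot as it stands. The module is installed in compiled form; this text tells all that it offers.
- The arm moves only by the tool arm_command, never from a script. Its argument "motion" is a list that holds one entry, the list of rows, each a list of 5 numbers: the opening in per cent of the stroke, from 0 (shut) to 100 (fully open), then the shift along the tool's x, y, z in mm, then the turn about the tool's z in degrees. In form: [[[gripper, x, y, z, twist], ...]]. A call has exactly 8 rows; each row is the pose to reach, as a shift and turn from the pose commanded when the call began, along the tool's axes at that moment; what a row does not reach only later rows make up. A row lasts 1/10 s, in which the tool goes at most 50 mm and 8.59 degrees, less where a joint would pass 70% of its speed; a pose out of reach is approached as far as the arm can. A call with a gripper value outside its range is refused whole. The fingers move at their own pace and stop on an object; the grip force is fixed at half the most. Time passes only in rows, so rows that repeat a pose let the fingers close, or fill a call up. It gives the time, the measured TCP pose, the force, the opening and the grip force at its end, in the units of the state.
- status.get_obs(): the state, without advancing time (a new reading comes with each control period).
- grab_frame(name): name is "scene" or "top" or "wrist"; returns a dict with "frame" (480x640x3 uint8, red, green, blue), "fovy" (degrees; the focal length in pixels is half the picture's height over the tangent of half this angle, whatever the lens; pixels are square), "cx", "cy" (the principal point, pixels), "dist_coeffs" ([k1, k2, p1, p2, k3] as OpenCV has them; the pictures are not rectified), "rvec" (rotation vector, rad) and "tvec" (3), from world to camera coordinates, as OpenCV has them. Camera axes: x right, y down, z forward; pixel columns grow to the right and rows downward; lengths in m; the calibration is good to about 2 mm. A picture is of the moment at which its call begins. There is no depth.
- ticket.job_done(): hands the job in; it is judged then, once.
The state is a dict: "t": time; "joint_positions": joint angles; "dq": joint speeds; "tau": joint torques, N m; "tcp_pos": TCP position; "eef_rot": TCP orientation; "force": force on the tool from outside, world axes, zero at the start; "moment": the same for the moment, N m; "width": finger opening in m; "finger_force": force on a finger pad.
Only numpy, scipy, OpenCV 4.12 (cv2) and the standard library are available. Lean on these libraries where they do the work, as an engineer would, in place of code of your own. Each camera call takes 0.05 s, during which the arm holds its last target. There are 200 camera calls.

## Working session

There is one attempt and no reset: what is moved stays moved. The work goes in short steps, Python scripts to look and compute and a tool call to move; the robot and the scene stay as the last step left them, time stands still between calls to the robot, and variables do not carry over. Pictures are saved under pics/ and viewed, at most 14 in all, crops included, and the job is handed in when it is done.

Besides the shell and the picture viewer there is one more tool, called as name(argument=value, ...) on one line, values as JSON. arm_command: Moves the arm, as the interface text tells. Its arguments: {"type":"object","properties":{"motion":{"type":"array"}},"required":["motion"]}

```bash
mkdir -p pics; cat > h.py <<'E'
import numpy as np, cv2
from station import status, grab_frame
def snap(name,fn):
    f=grab_frame(name); np.save('pics/'+fn+'.npy',f,allow_pickle=True)
    cv2.imwrite('pics/'+fn+'.png',f['frame'][:,:,::-1]); return f
def load(fn): return np.load('pics/'+fn+'.npy',allow_pickle=True).item()
def cam(f):
    h=f['frame'].shape[0]; fl=h/2/np.tan(np.radians(f['fovy'])/2)
    K=np.array([[fl,0,f['cx']],[0,fl,f['cy']],[0,0,1.]]); return K,np.array(f['dist_coeffs'],float)
def pt(f,uv,z):
    K,d=cam(f); R=cv2.Rodrigues(np.array(f['rvec'],float))[0]; t=np.array(f['tvec'],float).ravel()
    n=cv2.undistortPoints(np.array(uv,float).reshape(-1,1,2),K,d).reshape(-1,2)
    c=-R.T@t; r=np.c_[n,np.ones(len(n))]@R
    return c+r*((z-c[2])/r[:,2])[:,None]
def proj(f,P):
    K,d=cam(f); return cv2.projectPoints(np.array(P,float).reshape(-1,1,3),np.array(f['rvec'],float),np.array(f['tvec'],float),K,d)[0].reshape(-1,2)
def crop(fn,x0,y0,w,h,s,out):
    im=cv2.imread('pics/'+fn+'.png')[y0:y0+h,x0:x0+w]
    cv2.imwrite('pics/'+out+'.png',cv2.resize(im,None,fx=s,fy=s,interpolation=cv2.INTER_CUBIC))
def st():
    o=status.get_obs(); 
    for k in('t','tcp_pos','eef_rot','force','width','finger_force','joint_positions'): print(k,np.round(o[k],4))
    return o
E
python3 - <<'E'
from h import *
st()
for n in('top','scene'):
    f=snap(n,n+'0'); R=cv2.Rodrigues(np.array(f['rvec'],float))[0]; print(n,-R.T@np.array(f['tvec']).ravel(),f['fovy'])
a=cv2.imread('pics/top0.png');
E
```

```text
t 0.0
tcp_pos [0.205  0.695  0.2554]
eef_rot [-1.000e-04  1.429e-01  9.897e-01 -8.000e-04]
force [-0.8624  0.1951  1.0252]
width 0.0855
finger_force 0.0
joint_positions [-1.3607  0.6002 -0.0026  1.6001  0.0018  0.9429 -0.0798]
top [ 0.37037189 -0.03675904  1.13715083] 54.00730203762229
scene [ 1.25771876 -0.84914259  0.92007827] 47.933649576853966
```

View pics/top0.png

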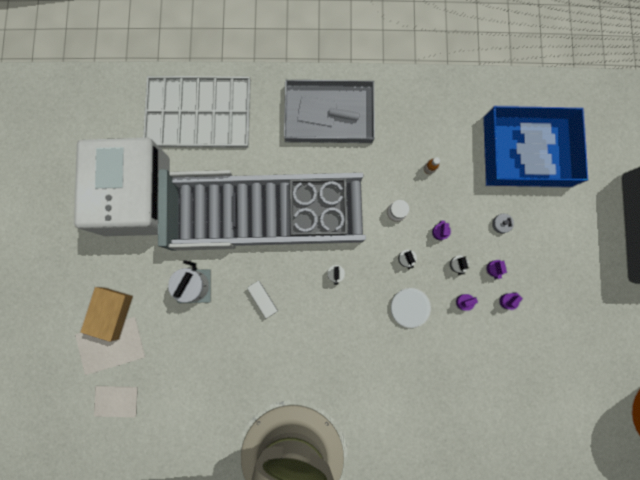

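View pics/scene0.png

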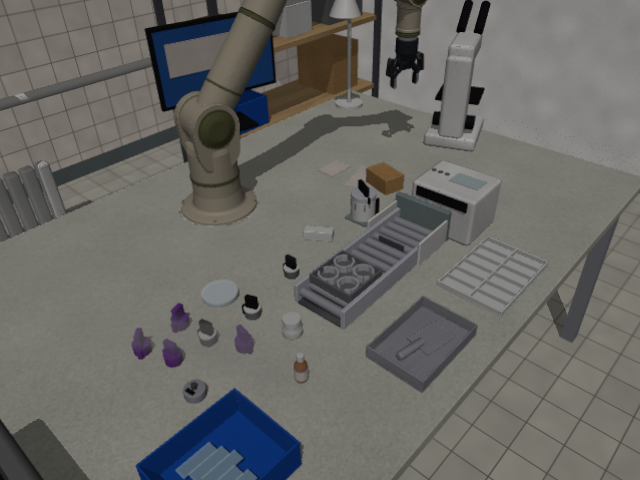

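Grey pots in top picture: (336,274), (408,260), (460,264). There are purple look-alikes at (442,231), (497,269), (466,302) and (511,301), the jar is at (399,210) and the tally at (503,224). I'll confirm this in crops.

```bash
python3 - <<'E'
from h import *
crop('top0',320,200,200,120,4,'c1'); crop('top0',150,160,230,150,3.4,'c2')
E
```

```text
(no output)
```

View pics/c1.png

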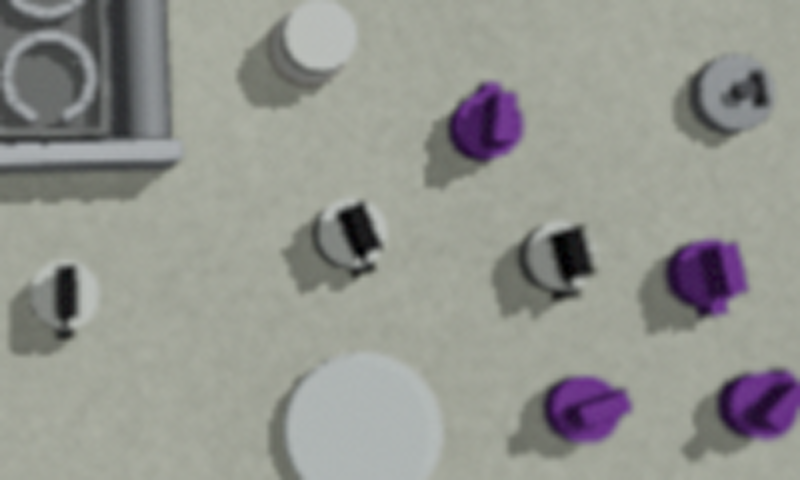

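View pics/c2.png

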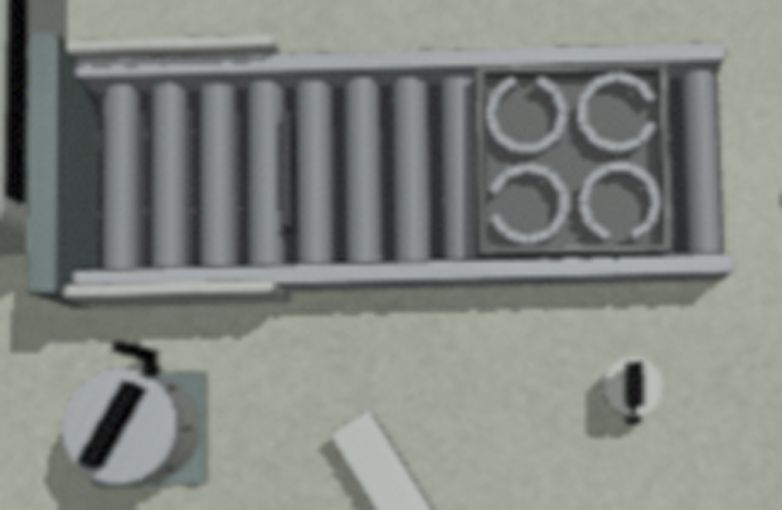

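```bash
python3 - <<'E'
from h import *
f=load('top0')
C1=lambda a:[(320+u/4-.375,200+v/4-.375) for u,v in a]
C2=lambda a:[(150+u/3.4-.35,160+v/3.4-.35) for u,v in a]
pr=lambda n,p:print(n,np.round(p*1000,1).tolist())
pr('bodies z28',pt(f,C1([(66,293),(350,235),(557,257)]),.028))
for n,a in (('A',[(66,266),(66,308)]),('B',[(352,206),(368,250)]),('C',[(570,230),(576,275)])): 
    p=pt(f,C1(a),.062); pr('fin '+n,p); d=p[1]-p[0]; pr('mid',p.mean(0)); print(np.degrees(np.arctan2(d[1],d[0])))
pr('tray',pt(f,C2([(478,68),(665,68),(668,250),(482,250)]),.068))
pr('wells',pt(f,C2([(526,114),(616,112),(528,203),(620,202)]),.068))
pr('guides top z56 right end',pt(f,C2([(722,52),(730,265)]),.056))
pr('bar',pt(f,C2([(132,383),(92,467)]),.119))
pr('disc',pt(f,C2([(120,425)]),.089))
pr('pointer?',pt(f,C2([(150,365)]),.08)); pr('lock?',pt(f,C2([(122,348)]),.088))
pr('endstop top corners',pt(f,C2([(57,35),(57,292)]),.1))
E
```

```text
bodies z28 [[427.6, -99.7, 28.0], [463.8, -267.6, 28.0], [452.1, -390.6, 28.0]]
fin A [[441.3, -97.7, 62.0], [417.3, -97.8, 62.0]]
mid [429.3, -97.7, 62.0]
-179.66680378104584
fin B [[477.6, -261.9, 62.0], [452.4, -270.8, 62.0]]
mid [465.0, -266.3, 62.0]
-160.51589219365866
fin C [[465.2, -387.7, 62.0], [439.4, -390.5, 62.0]]
mid [452.3, -389.1, 62.0]
-173.67130612700234
tray [[640.6, 10.3, 68.0], [642.1, -117.4, 68.0], [516.7, -119.8, 68.0], [515.2, 5.5, 68.0]]
wells [[608.9, -22.9, 68.0], [611.1, -84.1, 68.0], [547.6, -25.1, 68.0], [549.1, -87.2, 68.0]]
guides top z56 right end [[657.0, -157.7, 56.0], [508.6, -163.0, 56.0]]
bar [[420.2, 225.2, 119.0], [366.6, 248.6, 119.0]]
disc [[394.1, 239.7, 89.0]]
pointer? [[434.2, 223.7, 80.0]]
lock? [[444.7, 240.7, 88.0]]
endstop top corners [[652.1, 289.9, 100.0], [479.9, 281.7, 100.0]]
```

```bash
cat >> h.py <<'E'
def go(x,y,z,yaw):
    o=status.get_obs(); w,a,b,c=o['eef_rot']
    from scipy.spatial.transform import Rotation as Ro
    R=Ro.from_quat([a,b,c,w]).as_matrix(); cur=np.degrees(np.arctan2(R[1,0],R[0,0]))
    d=R.T@(np.array([x,y,z])/1000-o['tcp_pos'])*1000
    tw=-((yaw-cur+180)%360-180)
    print('t %.1f cur'%o['t'],np.round(o['tcp_pos']*1000,1),'yaw %.1f tilt %.3f'%(cur,R[2,2]),'-> shift',np.round(d,1),'twist %.1f rows %.0f'%(tw,max(np.linalg.norm(d)/50,abs(tw)/8.59)))
E
python3 -c "
from h import *
go(394,239.5,250,156.4)"
```

```text
t 0.1 cur [205.  695.  255.5] yaw 163.6 tilt -1.000 -> shift [-310.1 -383.4    6.1] twist 7.2 rows 10
```

arm_command(motion=[[[50, -310, -383, 6, 7], [50, -310, -383, 6, 7], [50, -310, -383, 6, 7], [50, -310, -383, 6, 7], [50, -310, -383, 6, 7], [50, -310, -383, 6, 7], [50, -310, -383, 6, 7], [50, -310, -383, 6, 7]]])

```text
t: 0.9
tcp_pos: [0.3589, 0.324, 0.2513]
eef_rot: [0.0, 0.203, 0.979, -0.0]
force: [0.9, -0.3, 0.5]
width: 0.0427
finger_force: 0.0
```

```bash
python3 -c "
from h import *
go(394,239.5,250,156.4)"
```

```text
t 0.9 cur [358.9 324.  251.3] yaw 156.6 tilt -1.000 -> shift [-65.9 -63.6   1.4] twist 0.2 rows 2
```

arm_command(motion=[[[50, -66, -64, 0, 0], [50, -66, -64, 0, 0], [50, -66, -64, 0, 0], [50, -66, -64, 0, 0], [50, -66, -64, 0, 0], [50, -66, -64, 0, 0], [50, -66, -64, 0, 0], [50, -66, -64, 0, 0]]])

```text
t: 1.7
tcp_pos: [0.3933, 0.2418, 0.2513]
eef_rot: [-0.0, 0.202, 0.979, -0.0]
force: [0.3, 0.5, 0.1]
width: 0.0428
finger_force: 0.0
```

```bash
python3 -c "
from h import *
f=snap('wrist','w1'); go(394,239.5,250,156.4); print(proj(f,[[.394,.2395,.119],[.444,.2405,.088]]))"
```

```text
t 1.8 cur [393.3 241.6 251.3] yaw 156.6 tilt -1.000 -> shift [-1.4 -1.7  1.3] twist 0.2 rows 0
[[316.15291747 239.56923175]
 [343.71412648 285.36079322]]
```

View pics/w1.png

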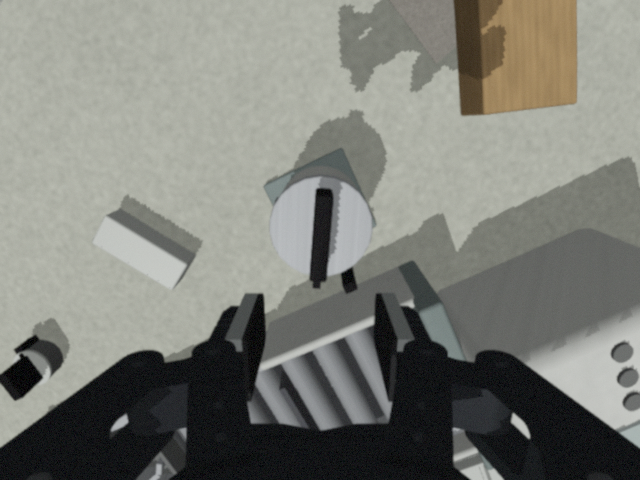

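The wrist view shows the grip bar from (323,190) to (318,280), the pointer at (316,285), and the lock tab at (348,280).

```bash
python3 -c "
from h import *
f=load('w1'); p=pt(f,[(323,190),(319,278)],.119); print(p,p.mean(0)); d=p[1]-p[0]; print(np.degrees(np.arctan2(d[1],d[0])),np.linalg.norm(d))
print(pt(f,[(321,226)],.089), pt(f,[(316,285)],.08),pt(f,[(347,270),(351,290)],.088))
crop('w1',240,140,180,170,4,'c3')"
```

```text
[[0.36571341 0.25649927 0.119     ]
 [0.41956805 0.23049886 0.119     ]] [0.39264073 0.24349907 0.119     ]
-25.770717289925884 0.059802536207505745
[[0.39394632 0.24313475 0.089     ]] [[0.43840264 0.2197997  0.08      ]] [[0.43340458 0.24752488 0.088     ]
 [0.44977582 0.24417066 0.088     ]]
```

View pics/c3.png

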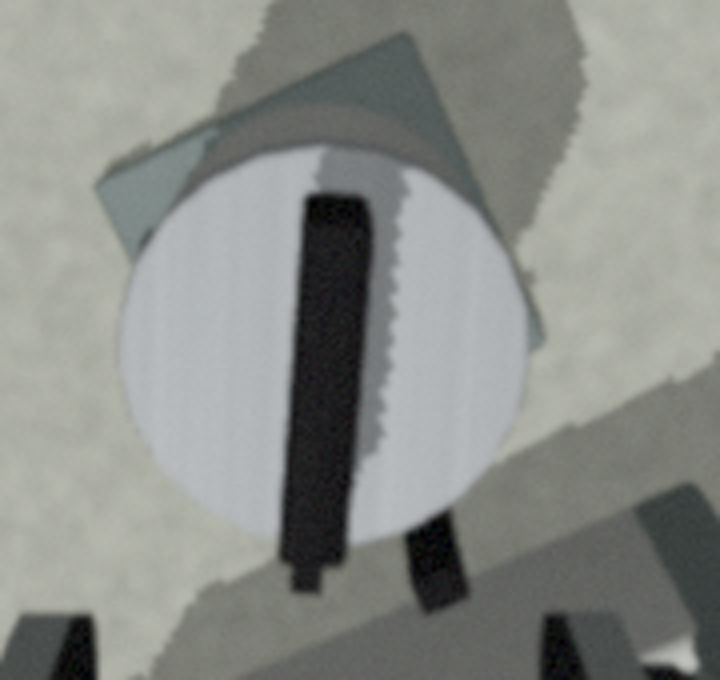

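```bash
python3 -c "
from h import *
go(393.5,242,118,155)"
```

```text
t 1.8 cur [393.3 241.6 251.3] yaw 156.6 tilt -1.000 -> shift [ -0.    0.4 133.3] twist 1.6 rows 3
```

arm_command(motion=[[[50, 0, 0.4, 45, 1.6], [50, 0, 0.4, 90, 1.6], [50, 0, 0.4, 115, 1.6], [50, 0, 0.4, 128, 1.6], [50, 0, 0.4, 133, 1.6], [50, 0, 0.4, 133, 1.6], [50, 0, 0.4, 133, 1.6], [50, 0, 0.4, 133, 1.6]]])

```text
t: 2.55
tcp_pos: [0.3942, 0.2417, 0.1193]
eef_rot: [0.001, 0.217, 0.976, 0.001]
force: [0.0, 0.4, 0.4]
width: 0.0427
finger_force: 0.0
```

```bash
python3 -c "
from h import *
f=snap('wrist','w2'); go(393.5,242,118,155); crop('w2',180,100,280,220,2.7,'c4')"
```

```text
t 2.6 cur [394.1 241.7 119.3] yaw 155.0 tilt -1.000 -> shift [0.7 0.  1.3] twist -0.0 rows 0
```

View pics/c4.png

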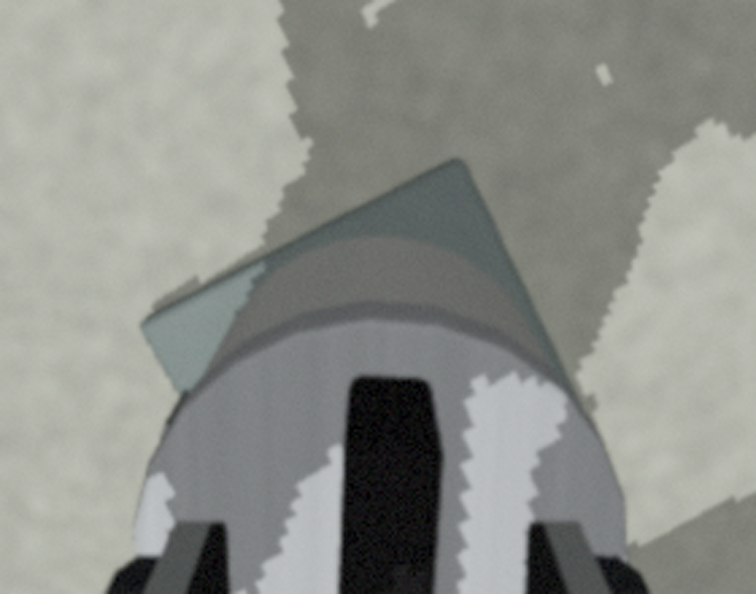

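The bar is centred at 390 px and the jaws at 379 px, so it sits about 1.4 mm to the +y side. I'll shift and close.

arm_command(motion=[[[50, 0, 1.4, 1, 0], [50, 0, 1.4, 1, 0], [0, 0, 1.4, 1, 0], [0, 0, 1.4, 1, 0], [0, 0, 1.4, 1, 0], [0, 0, 1.4, 1, 0], [0, 0, 1.4, 1, 0], [0, 0, 1.4, 1, 0]]])

```text
t: 3.4
tcp_pos: [0.3942, 0.2425, 0.1176]
eef_rot: [-0.0, 0.217, 0.976, -0.0]
force: [-1.1, -0.8, 4.9]
width: 0.011
finger_force: 58.3
```

```bash
python3 -c "
from h import *
o=st();print(o['moment'])"
```

```text
t 3.4
tcp_pos [0.3942 0.2425 0.1176]
eef_rot [-1.000e-04  2.167e-01  9.762e-01 -1.000e-04]
force [-1.1159 -0.7847  4.9484]
width 0.011
finger_force 58.2977
joint_positions [-0.6959  0.5317  0.0305  2.3093 -0.052   0.3014  0.514 ]
[-0.16120804  0.20652969  0.00584365]
```

Well gripped. Turning clockwise (positive twist).

arm_command(motion=[[[0, 0, 0, 0, 7], [0, 0, 0, 0, 14], [0, 0, 0, 0, 21], [0, 0, 0, 0, 28], [0, 0, 0, 0, 35], [0, 0, 0, 0, 42], [0, 0, 0, 0, 49], [0, 0, 0, 0, 54]]])

```text
t: 4.2
tcp_pos: [0.3949, 0.243, 0.1176]
eef_rot: [0.0, 0.638, 0.77, 0.001]
force: [1.3, -0.3, 2.6]
width: 0.0111
finger_force: 58.3
```

arm_command(motion=[[[0, 0, 0, 0, 2], [0, 0, 0, 0, 4], [0, 0, 0, 0, 6], [0, 0, 0, 0, 8], [0, 0, 0, 0, 8], [0, 0, 0, 0, 8], [0, 0, 0, 0, 8], [0, 0, 0, 0, 8]]])

```text
t: 5.0
tcp_pos: [0.3951, 0.243, 0.1176]
eef_rot: [0.0, 0.689, 0.725, 0.001]
force: [4.5, 1.5, 4.8]
width: 0.0108
finger_force: 58.7
```

```bash
python3 -c "
from h import *
o=st();print(o['moment']); go(394,242,118,-88)"
```

```text
t 5.0
tcp_pos [0.3951 0.243  0.1176]
eef_rot [3.000e-04 6.886e-01 7.251e-01 7.000e-04]
force [4.4756 1.4551 4.7976]
width 0.0108
finger_force 58.7201
joint_positions [-0.8741  0.5515  0.286   2.3194 -0.4843  0.3225 -0.1145]
[ 0.44178489 -0.8587397  -0.12167208]
t 5.0 cur [395.1 243.  117.6] yaw 93.0 tilt -1.000 -> shift [-0.9 -1.1 -0.4] twist -179.0 rows 21
```

arm_command(motion=[[[0, 0, 0, 0, 1], [0, 0, 0, 0, 2], [0, 0, 0, 0, 3], [0, 0, 0, 0, 4], [0, 0, 0, 0, 4], [0, 0, 0, 0, 4], [0, 0, 0, 0, 4], [0, 0, 0, 0, 4]]])

```text
t: 5.8
tcp_pos: [0.3951, 0.2432, 0.1176]
eef_rot: [0.0, 0.713, 0.701, 0.001]
force: [4.3, 1.4, 5.1]
width: 0.0111
finger_force: 63.3
```

```bash
python3 -c "
from h import *
o=st();print(o['moment']); go(394,242,118,92)"
```

```text
t 5.8
tcp_pos [0.3951 0.2432 0.1176]
eef_rot [3.000e-04 7.129e-01 7.013e-01 8.000e-04]
force [4.31   1.382  5.0933]
width 0.0111
finger_force 63.3183
joint_positions [-0.8862  0.5537  0.3031  2.3199 -0.5105  0.3261 -0.1551]
[ 0.50871114 -1.01913261  0.77763121]
t 5.8 cur [395.1 243.2 117.6] yaw 89.1 tilt -1.000 -> shift [-1.2 -1.1 -0.4] twist -2.9 rows 0
```

The stop is reached: the moment jumped to 0.78 N m. I'll release and rise.

arm_command(motion=[[[0, 0, 0, 0, -0.5], [50, 0, 0, 0, -0.5], [50, 0, 0, 0, -0.5], [50, 0, 0, 0, -0.5], [50, 0, 0, -40, -0.5], [50, 0, 0, -80, -0.5], [50, 0, 0, -120, -0.5], [50, 0, 0, -140, -0.5]]])

```text
t: 6.6
tcp_pos: [0.3944, 0.2424, 0.2598]
eef_rot: [-0.0, 0.711, 0.704, 0.001]
force: [0.1, -0.1, 0.9]
width: 0.043
finger_force: 0.0
```

```bash
python3 -c "
from h import *
f=snap('wrist','w3'); go(431,-98,200,0);go(431,-98,200,180); crop('w3',220,120,220,200,3,'c5')"
```

```text
t 6.7 cur [395.2 242.8 261.4] yaw 89.4 tilt -1.000 -> shift [-340.6   39.2   60.4] twist 89.4 rows 10
t 6.7 cur [395.2 242.8 261.4] yaw 89.4 tilt -1.000 -> shift [-340.6   39.2   60.4] twist -90.6 rows 11
```

View pics/c5.png

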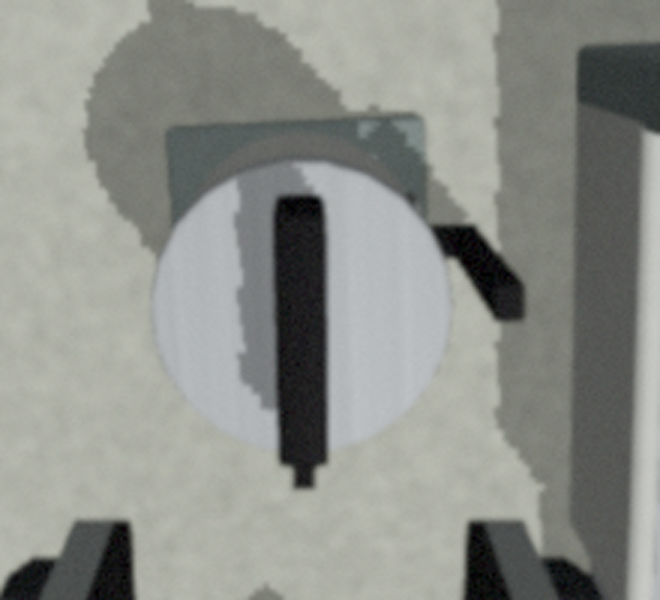

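arm_command(motion=[[[50, -341, 37, 20, 90], [50, -341, 37, 40, 90], [50, -341, 37, 60, 90], [50, -341, 37, 60, 90], [50, -341, 37, 60, 90], [50, -341, 37, 60, 90], [50, -341, 37, 60, 90], [50, -341, 37, 60, 90]]])

```text
t: 7.45
tcp_pos: [0.4271, -0.1066, 0.1968]
eef_rot: [0.002, 0.985, 0.17, -0.0]
force: [-0.4, 0.4, 0.3]
width: 0.0427
finger_force: 0.0
```

```bash
python3 -c "
from h import *
go(429,-98,200,0);f=load('w3');p=pt(f,[(220+301/3,120+198/3),(220+303/3,120+463/3)],.119);d=p[1]-p[0];print(p,np.degrees(np.arctan2(d[1],d[0])));print(pt(f,[(220+510/3,120+300/3),(220+458/3,120+240/3)],.088))"
```

```text
t 7.5 cur [ 427.1 -106.6  196.8] yaw 19.6 tilt -1.000 -> shift [ 4.7 -7.4 -3.2] twist 19.6 rows 2
[[0.39558076 0.27503447 0.119     ]
 [0.39547642 0.21342197 0.119     ]] -90.09702758039418
[[0.44767295 0.24432938 0.088     ]
 [0.43423708 0.25963394 0.088     ]]
```

arm_command(motion=[[[50, 5, -7, -4, 8], [50, 5, -7, -4, 16], [50, 5, -7, -4, 19.6], [50, 5, -7, -4, 19.6], [50, 5, -7, -4, 19.6], [50, 5, -7, -4, 19.6], [50, 5, -7, -4, 19.6], [50, 5, -7, -4, 19.6]]])

```text
t: 8.25
tcp_pos: [0.4304, -0.0903, 0.2015]
eef_rot: [-0.0, 1.0, 0.01, 0.0]
force: [0.3, -0.3, -0.1]
width: 0.0425
finger_force: 0.0
```

```bash
python3 -c "
from h import *
f=snap('wrist','w4'); go(429,-98,200,0)
print(proj(f,[[.429,-.098,.062],[.429,-.098,.028]]))"
```

```text
t 8.3 cur [430.4 -90.4 201.5] yaw 1.1 tilt -1.000 -> shift [-1.5  7.6  1.5] twist 1.1 rows 0
[[330.92938158 236.43914496]
 [329.67296506 224.17639333]]
```

View pics/w4.png

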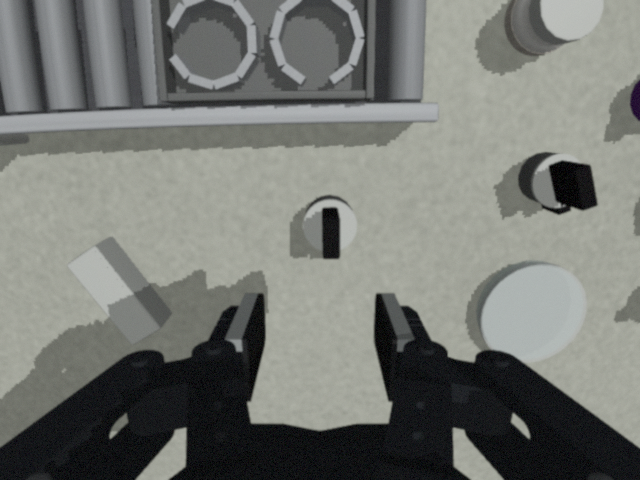

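```bash
python3 -c "
from h import *
f=load('w4'); print(pt(f,[(331,208.5),(331,233),(331.5,258)],.062)); print(pt(f,[(330,225)],.028)); print(pt(f,[(212,42),(317,40)],.068)); go(430,-98,57,0)
crop('w4',270,180,120,100,5,'c6');crop('w4',500,130,120,100,5,'c6b')
a=cv2.imread('pics/c6.png');b=cv2.imread('pics/c6b.png');cv2.imwrite('pics/c6.png',cv2.resize(np.vstack([a,b]),None,fx=.6,fy=.6))"
```

```text
[[ 0.44814009 -0.09750859  0.062     ]
 [ 0.43139803 -0.09797972  0.062     ]
 [ 0.41369909 -0.09882388  0.062     ]]
[[ 0.42836461 -0.09826435  0.028     ]]
[[ 0.54779732 -0.02485443  0.068     ]
 [ 0.54956245 -0.08641676  0.068     ]]
t 8.3 cur [430.4 -90.4 201.5] yaw 1.1 tilt -1.000 -> shift [ -0.6   7.7 144.5] twist 1.1 rows 3
```

View pics/c6.png

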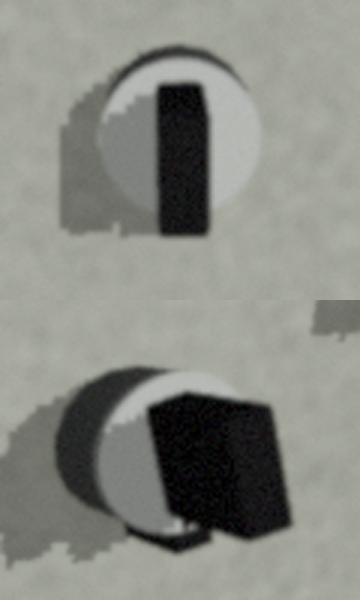

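arm_command(motion=[[[50, -1, 7.7, 40, 0], [50, -1, 7.7, 85, 0], [50, -1, 7.7, 120, 0], [50, -1, 7.7, 140, 0], [50, -1, 7.7, 145, 0], [50, -1, 7.7, 145, 0], [0, -1, 7.7, 145, 0], [0, -1, 7.7, 145, 0]]])

```text
t: 9.1
tcp_pos: [0.4299, -0.0981, 0.0569]
eef_rot: [0.0, 1.0, 0.01, 0.0]
force: [0.7, -0.7, -0.4]
width: 0.0144
finger_force: 0.0
```

arm_command(motion=[[[0, 0, 0, 0, 0], [0, 0, 0, 0, 0], [0, 0, 0, 0, 0], [0, 0, 0, 0, 0], [0, 0, 0, 0, 0], [0, 0, 0, -20, 0], [0, 0, 0, -60, 0], [0, 0, 0, -100, 0]]])

```text
t: 9.9
tcp_pos: [0.4288, -0.0978, 0.1576]
eef_rot: [-0.0, 1.0, 0.01, -0.001]
force: [1.8, -0.5, -0.9]
width: 0.0109
finger_force: 58.8
```

```bash
python3 -c "
from h import *
f=snap('wrist','w5'); st(); go(548.5,-87,160,3)
crop('w5',120,0,400,400,1.5,'c7')"
```

```text
t 9.95
tcp_pos [ 0.4301 -0.0987  0.1622]
eef_rot [5.0e-04 1.0e+00 9.1e-03 1.6e-03]
force [ 1.4136 -0.6175  2.4366]
width 0.0114
finger_force 58.9626
joint_positions [-0.3886  0.5218  0.7045  2.3512 -0.7512  0.4926 -0.6189]
t 9.9 cur [430.1 -98.7 162.2] yaw 1.0 tilt -1.000 -> shift [118.6  -9.5   2.5] twist -2.0 rows 2
```

View pics/c7.png

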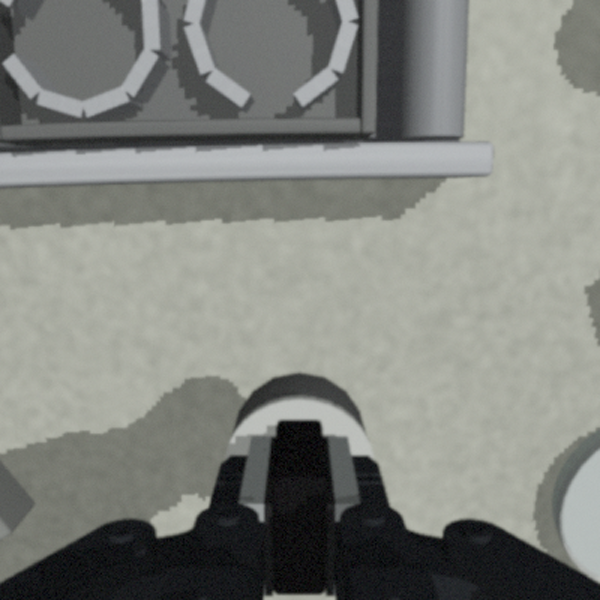

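```bash
python3 -c "
from h import *
f=load('w5'); 
q=lambda u,v:(120+u/1.5-.2,v/1.5-.2)
print(pt(f,[q(302,398)],.133), pt(f,[q(277,421),q(321,421)],.167), pt(f,[q(302,374)],.109))
print(pt(f,[q(12,60),q(160,45),q(190,20),q(355,20),q(275,100)],.068))
print(proj(f,[[.5495,-.0867,.068],[.5473,-.0251,.068]]))
"
```

```text
[[ 0.44838627 -0.09792273  0.133     ]] [[ 0.45590979 -0.09272113  0.167     ]
 [ 0.45607819 -0.10133436  0.167     ]] [[ 0.44709984 -0.09805474  0.109     ]]
[[ 0.53923126 -0.00194396  0.068     ]
 [ 0.54350255 -0.0507892   0.068     ]
 [ 0.55099214 -0.06056922  0.068     ]
 [ 0.55182852 -0.11285949  0.068     ]
 [ 0.52719224 -0.08780398  0.068     ]]
[[301.32486947  17.13169544]
 [173.31527779  21.50123396]]
```

```bash
python3 -c "
from h import *
go(549.8,-86.7,150,2.1)"
```

```text
t 9.9 cur [430.1 -98.7 162.2] yaw 1.0 tilt -1.000 -> shift [119.9  -9.8  12.6] twist -1.1 rows 2
```

arm_command(motion=[[[0, 40, -3, 5, -1.1], [0, 80, -6, 10, -1.1], [0, 110, -8, 12, -1.1], [0, 119.5, -9.5, 12, -1.1], [0, 119.5, -9.5, 12, -1.1], [0, 119.5, -9.5, 12, -1.1], [0, 119.5, -9.5, 12, -1.1], [0, 119.5, -9.5, 12, -1.1]]])

```text
t: 10.75
tcp_pos: [0.5478, -0.0864, 0.1447]
eef_rot: [-0.0, 1.0, 0.019, -0.0]
force: [-0.3, -0.3, -0.4]
width: 0.0114
finger_force: 58.8
```

```bash
python3 -c "
from h import *
f=snap('wrist','w6');st();go(549.8,-86.7,107,2.1)"
```

```text
t 10.8
tcp_pos [ 0.5481 -0.0864  0.1447]
eef_rot [-2.000e-04  9.998e-01  1.890e-02 -0.000e+00]
force [-0.4696  0.34   -1.2745]
width 0.011
finger_force 58.837
joint_positions [-0.4015  0.6605  0.7003  2.1162 -0.7418  0.6258 -0.7083]
t 10.8 cur [548.1 -86.4 144.7] yaw 2.2 tilt -1.000 -> shift [ 1.7  0.3 37.7] twist 0.1 rows 1
```

arm_command(motion=[[[0, 1.7, 0.3, 6, 0], [0, 1.7, 0.3, 12, 0], [0, 1.7, 0.3, 18, 0], [0, 1.7, 0.3, 22, 0], [0, 1.7, 0.3, 26, 0], [0, 1.7, 0.3, 30, 0], [0, 1.7, 0.3, 34, 0], [0, 1.7, 0.3, 36, 0]]])

```text
t: 11.6
tcp_pos: [0.5508, -0.0865, 0.1081]
eef_rot: [0.0, 1.0, 0.019, 0.0]
force: [0.5, 0.4, -0.1]
width: 0.011
finger_force: 58.9
```

```bash
python3 -c "
from h import *
o=st();print(o['moment']);go(549.8,-86.7,107,2.1)"
```

```text
t 11.6
tcp_pos [ 0.5508 -0.0865  0.1081]
eef_rot [0.000e+00 9.998e-01 1.940e-02 1.000e-04]
force [ 0.5261  0.4302 -0.06  ]
width 0.011
finger_force 58.9083
joint_positions [-0.3535  0.7078  0.628   2.1294 -0.8078  0.5568 -0.6555]
[ 0.11917482 -0.25082717  0.01455867]
t 11.6 cur [550.8 -86.5 108.1] yaw 2.2 tilt -1.000 -> shift [-1.   0.2  1.1] twist 0.1 rows 0
```

arm_command(motion=[[[0, -0.7, 0, 0.7, 0], [35, -0.7, 0, 0.7, 0], [35, -0.7, 0, 0.7, 0], [35, -0.7, 0, 0.7, 0], [35, -0.7, 0, -15, 0], [35, -0.7, 0, -45, 0], [35, -0.7, 0, -90, 0], [35, -0.7, 0, -93, 0]]])

```text
t: 12.4
tcp_pos: [0.5513, -0.0876, 0.2055]
eef_rot: [0.0, 1.0, 0.019, 0.003]
force: [0.3, -0.2, -0.5]
width: 0.0298
finger_force: 0.0
```

```bash
python3 -c "
from h import *
f=snap('wrist','w7');g=snap('top','top1')
# pot mask: white tops & black fins: compare blob of black fin in top near pots
def fin(name,box):
    x,y,w,h=box; im=load(name)['frame'][y:y+h,x:x+w].max(2); m=(im<45).astype('uint8')
    n,l,s,c=cv2.connectedComponentsWithStats(m)
    for i in range(1,n):
        if s[i,4]>15:
            p=np.argwhere(l==i)[:,::-1]; mu=p.mean(0); u=np.linalg.svd(p-mu,full_matrices=False)[2][0]
            print(name,s[i,4],mu+[x,y],np.round(pt(load(name),[mu+[x,y]],.062)*1000,1),u)
fin('top0',(290,170,230,125)); fin('top1',(290,170,230,125))
go(465,-268,200,20)"
```

```text
top0 65 [409.15384615 257.16923077] [[ 463.8 -265.2   62. ]] [0.37711279 0.92616734]
top0 74 [462.13513514 263.17567568] [[ 451.3 -387.4   62. ]] [0.21763574 0.97603006]
top0 35 [336.02857143 273.        ] [[425.6 -97.5  62. ]] [-0.01582399  0.99987479]
top1 74 [361.60810811 206.36486486] [[ 580.7 -156.    62. ]] [-0.9369014   0.34959372]
top1 61 [409.1147541 257.2295082] [[ 463.6 -265.1   62. ]] [0.31373308 0.94951122]
top1 72 [462.11111111 263.09722222] [[ 451.5 -387.3   62. ]] [0.23479946 0.97204383]
t 12.5 cur [550.3 -86.3 202.5] yaw 2.2 tilt -1.000 -> shift [-92.3 178.2   2.2] twist -17.8 rows 4
```

arm_command(motion=[[[40, -24, 45, 0, -5], [40, -48, 90, 0, -10], [40, -72, 135, 0, -15], [40, -92, 177, 0, -18], [40, -92, 177, 0, -18], [40, -92, 177, 0, -18], [40, -92, 177, 0, -18], [40, -92, 177, 0, -18]]])

```text
t: 13.3
tcp_pos: [0.4654, -0.2651, 0.2008]
eef_rot: [-0.0, 0.984, 0.177, -0.0]
force: [-0.0, -0.3, -0.7]
width: 0.0341
finger_force: 0.0
```

```bash
cat >> h.py <<'E'
def blob(name,P,r=45,zt=.062,thr=45):
    "fin and white body near expected world xy P"
    f=load(name); c=proj(f,[[P[0]/1000,P[1]/1000,.045]])[0]; x,y=(c-r).astype(int).clip(0)
    im=f['frame'][y:y+2*r,x:x+2*r]; mx=im.max(2)
    n,l,s,ce=cv2.connectedComponentsWithStats((mx<thr).astype('uint8'))
    for i in range(1,n):
        if s[i,4]>60:
            p=np.argwhere(l==i)[:,::-1].astype(float); mu=p.mean(0); u=np.linalg.svd(p-mu,full_matrices=False)[2][0]
            q=np.array([mu-20*u,mu+20*u])+[x,y]; w=pt(f,q,zt); d=w[1]-w[0]
            rect=cv2.minAreaRect(p.astype('float32'))
            print('fin',s[i,4],np.round(mu+[x,y],1),'rect c',np.round(np.array(rect[0])+[x,y],1),np.round(rect[1],1),np.round(pt(f,[mu+[x,y]],zt)*1000,1),'ang %.1f'%np.degrees(np.arctan2(d[1],d[0])))
E
python3 -c "
from h import *
f=snap('wrist','w8');go(465,-267,57,20); blob('w8',(465,-267)); blob('w4',(430,-98))
crop('w8',220,130,200,150,4,'c8')"
```

```text
t 13.3 cur [ 465.5 -265.2  200.9] yaw 20.4 tilt -1.000 -> shift [ -1.    1.6 143.9] twist 0.4 rows 3
fin 740 [324.4 229.9] rect c [324.5 229.5] [49. 15.] [[ 469.5 -266.9   62. ]] ang -157.6
fin 761 [330.5 233.1] rect c [330.5 232.5] [49. 15.] [[431.3 -97.6  62. ]] ang -177.1
```

View pics/c8.png

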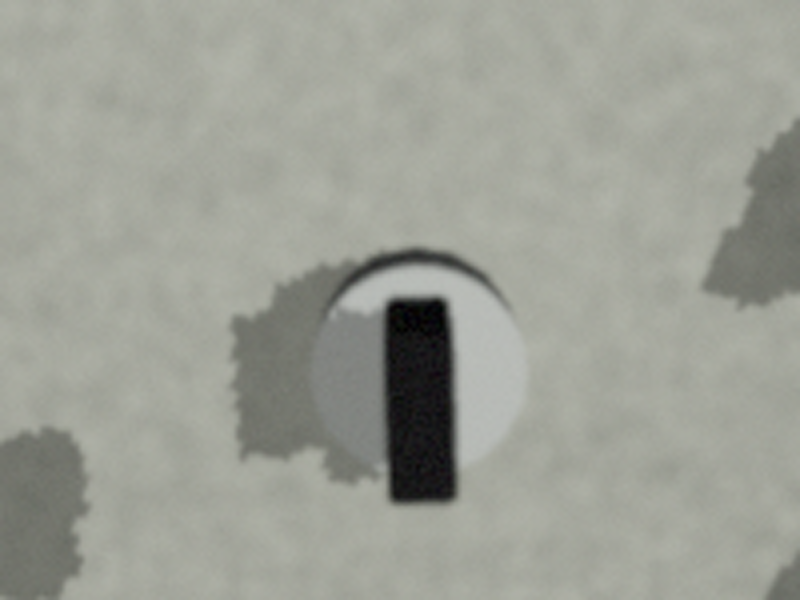

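```bash
python3 -c "
from h import *
f=load('w8');print(pt(f,[(220+420/4-.4,130+367/4-.4)],.028)); go(467,-267.7,57,22)"
```

```text
[[ 0.4674402  -0.26829081  0.028     ]]
t 13.3 cur [ 465.5 -265.2  200.9] yaw 20.4 tilt -1.000 -> shift [  0.6   3.  143.9] twist -1.6 rows 3
```

arm_command(motion=[[[45, 1, 3, 40, -1.6], [45, 1, 3, 85, -1.6], [45, 1, 3, 120, -1.6], [45, 1, 3, 140, -1.6], [45, 1, 3, 144, -1.6], [45, 1, 3, 144, -1.6], [0, 1, 3, 144, -1.6], [0, 1, 3, 144, -1.6]]])

```text
t: 14.15
tcp_pos: [0.4675, -0.2694, 0.0586]
eef_rot: [0.001, 0.982, 0.19, 0.001]
force: [-1.6, 2.3, -0.7]
width: 0.0111
finger_force: 62.5
```

arm_command(motion=[[[0, 0, 0, 0, 0], [0, 0, 0, 0, 0], [0, 0, 0, 0, 0], [0, 0, 0, 0, 0], [0, 0, 0, -20, 0], [0, 0, 0, -60, 0], [0, 0, 0, -105, 0], [0, 0, 0, -105, 0]]])

```text
t: 14.95
tcp_pos: [0.4683, -0.2708, 0.1671]
eef_rot: [0.002, 0.982, 0.189, 0.003]
force: [1.4, 0.2, -1.2]
width: 0.0112
finger_force: 61.4
```

```bash
python3 -c "
from h import *
st(); f=snap('wrist','w9'); go(611.1,-84.5,165,92.1); im=f['frame']
# body front edge: scan column at centre
print([(v,im[v,321].tolist()) for v in range(240,285,3)]);print(proj(f,[list(status.get_obs()['tcp_pos'])]))"
```

```text
t 14.95
tcp_pos [ 0.4683 -0.2708  0.1671]
eef_rot [0.0021 0.982  0.189  0.0029]
force [ 1.4448  0.16   -1.1945]
width 0.0112
finger_force 61.4292
joint_positions [ 0.0042  0.5794  0.6164  2.1332 -0.6003  0.5962 -0.1381]
t 15.0 cur [ 467.9 -269.8  165. ] yaw 21.8 tilt -1.000 -> shift [ 201.8 -118.7    0.4] twist -70.3 rows 8
[(240, [176, 179, 168]), (243, [172, 174, 164]), (246, [57, 59, 56]), (249, [52, 54, 55]), (252, [54, 53, 52]), (255, [57, 57, 57]), (258, [65, 68, 66]), (261, [141, 145, 141]), (264, [189, 191, 188]), (267, [193, 194, 191]), (270, [191, 194, 191]), (273, [187, 190, 186]), (276, [67, 67, 63]), (279, [19, 8, 12]), (282, [8, 5, 3])]
[[316.80818027 341.61045903]]
```

```bash
cat >> h.py <<'E'
def edge(name,v,tcp,yaw,zt,u=321):
    p=pt(load(name),[(u,v)],zt)[0]-np.array(tcp); a=np.radians(yaw)
    print('edge along tool x %.1f  y %.1f'%(1000*(p[0]*np.cos(a)+p[1]*np.sin(a)),1000*(p[0]*np.sin(a)-p[1]*np.cos(a))))
E
python3 -c "
from h import *
edge('w9',260,[.4683,-.2708,.1671],21.8,.137)
edge('w5',265.2,[.4288,-.0978,.1576],1,.1286)"
```

```text
edge along tool x 20.0  y 0.6
edge along tool x 17.9  y 0.4
```

arm_command(motion=[[[0, 25, -15, 0, -8], [0, 50, -30, 0, -16], [0, 76, -45, 0, -24], [0, 101, -60, 0, -32], [0, 126, -74, 0, -40], [0, 151, -89, 0, -48], [0, 177, -104, 0, -56], [0, 202, -119, 0, -64]]])

```text
t: 15.8
tcp_pos: [0.6102, -0.0824, 0.1613]
eef_rot: [-0.001, 0.73, 0.683, -0.0]
force: [-0.0, -0.1, -1.4]
width: 0.0109
finger_force: 61.2
```

```bash
python3 -c "
from h import *
go(611.1,-84.5,150,92.1)"
```

```text
t 15.8 cur [610.2 -82.4 161.3] yaw 86.2 tilt -1.000 -> shift [-2.1  1.1 11.3] twist -5.9 rows 1
```

arm_command(motion=[[[0, -1.5, 0.5, 5, -6], [0, -1.5, 0.5, 11, -6], [0, -1.5, 0.5, 11, -6], [0, -1.5, 0.5, 11, -6], [0, -1.5, 0.5, 11, -6], [0, -1.5, 0.5, 11, -6], [0, -1.5, 0.5, 11, -6], [0, -1.5, 0.5, 11, -6]]])

```text
t: 16.6
tcp_pos: [0.6105, -0.0854, 0.1516]
eef_rot: [0.0, 0.696, 0.718, 0.0]
force: [0.7, 0.8, -0.8]
width: 0.0109
finger_force: 61.3
```

```bash
python3 -c "
from h import *
snap('wrist','w10');go(611.1,-84.5,108,92.1)
im=load('w10')['frame'];print([(v,im[v,321].tolist()) for v in range(245,285,3)])"
```

```text
t 16.6 cur [610.5 -85.4 151.6] yaw 91.8 tilt -1.000 -> shift [ 0.9  0.6 43.6] twist -0.3 rows 1
[(245, [90, 92, 90]), (248, [68, 68, 67]), (251, [70, 72, 71]), (254, [67, 69, 66]), (257, [69, 71, 71]), (260, [128, 129, 127]), (263, [169, 172, 169]), (266, [171, 174, 171]), (269, [167, 170, 166]), (272, [170, 173, 169]), (275, [94, 96, 93]), (278, [26, 25, 26]), (281, [14, 9, 17]), (284, [20, 20, 21])]
```

arm_command(motion=[[[0, 0.7, 0.5, 8, 0], [0, 0.7, 0.5, 16, 0], [0, 0.7, 0.5, 23, 0], [0, 0.7, 0.5, 28, 0], [0, 0.7, 0.5, 32, 0], [0, 0.7, 0.5, 36, 0], [0, 0.7, 0.5, 40, 0], [0, 0.7, 0.5, 42, 0]]])

```text
t: 17.45
tcp_pos: [0.6112, -0.0846, 0.1092]
eef_rot: [0.0, 0.696, 0.718, 0.0]
force: [0.6, 1.1, -0.1]
width: 0.0105
finger_force: 61.4
```

```bash
python3 -c "
from h import *
o=st();print(o['moment']);go(611.1,-84.5,108,92.1)"
```

```text
t 17.45
tcp_pos [ 0.6112 -0.0846  0.1092]
eef_rot [2.000e-04 6.958e-01 7.182e-01 1.000e-04]
force [ 0.6156  1.0782 -0.1481]
width 0.0105
finger_force 61.4083
joint_positions [-0.1252  0.6752  0.2602  1.978  -0.3251  0.5277  0.3949]
[ 0.15511544 -0.32750329  0.02833247]
t 17.4 cur [611.2 -84.6 109.2] yaw 91.8 tilt -1.000 -> shift [ 0.1 -0.1  1.2] twist -0.3 rows 0
```

Inserted without force. I'll release and rise.

arm_command(motion=[[[0, 0, 0, 1, 0], [30, 0, 0, 1, 0], [30, 0, 0, 1, 0], [30, 0, 0, 1, 0], [30, 0, 0, -15, 0], [30, 0, 0, -45, 0], [30, 0, 0, -90, 0], [30, 0, 0, -93, 0]]])

```text
t: 18.25
tcp_pos: [0.613, -0.0855, 0.2073]
eef_rot: [0.003, 0.696, 0.718, 0.002]
force: [-0.0, -0.3, -0.1]
width: 0.0255
finger_force: 0.0
```

```bash
python3 -c "
from h import *
f=snap('wrist','w11');g=snap('top','top2')
blob('top2',(452,-389),15,thr=45); blob('top0',(452,-389),15)
im=g['frame'][190:300,290:520]; m=(im.max(2)<45).astype('uint8')
n,l,s,c=cv2.connectedComponentsWithStats(m)
for i in range(1,n):
    if s[i,4]>15: print(s[i,4],c[i]+[290,190],pt(g,[c[i]+[290,190]],.062), pt(g,[c[i]+[290,190]],.112))
go(454,-388,200,188)
"
```

```text
fin 72 [462.1 263.1] rect c [462.2 263.2] [10.8  6.6] [[ 451.5 -387.3   62. ]] ang -167.6
fin 74 [462.1 263.2] rect c [462.3 263.3] [10.9  6.8] [[ 451.3 -387.4   62. ]] ang -168.6
72 [462.11111111 263.09722222] [[ 0.45147221 -0.38730662  0.062     ]] [[ 0.44770063 -0.37100437  0.112     ]]
t 18.4 cur [611.4 -84.7 203.8] yaw 91.8 tilt -1.000 -> shift [-298.2 -167.     3.4] twist -96.2 rows 11
```

arm_command(motion=[[[40, -36, -18, 0, 8], [40, -72, -37, 0, 16], [40, -108, -56, 0, 25], [40, -144, -76, 0, 33], [40, -180, -96, 0, 42], [40, -220, -120, 0, 50], [40, -260, -144, 0, 58], [40, -300, -167, 0, 67]]])

```text
t: 19.15
tcp_pos: [0.4518, -0.3906, 0.2011]
eef_rot: [-0.001, 0.976, 0.216, -0.001]
force: [0.8, 0.3, -0.6]
width: 0.0346
finger_force: 0.0
```

```bash
python3 -c "
from h import *
go(455,-390,200,8)
"
```

```text
t 19.1 cur [ 451.8 -390.6  201.1] yaw 24.9 tilt -1.000 -> shift [3.1 0.8 1.1] twist 16.9 rows 2
```

arm_command(motion=[[[40, 3, 1, 0, 8], [40, 3, 1, 0, 17], [40, 3, 1, 0, 17], [40, 3, 1, 0, 17], [40, 3, 1, 0, 17], [40, 3, 1, 0, 17], [40, 3, 1, 0, 17], [40, 3, 1, 0, 17]]])

```text
t: 19.95
tcp_pos: [0.4567, -0.3894, 0.2025]
eef_rot: [0.0, 0.997, 0.072, 0.0]
force: [-0.4, 1.0, 0.9]
width: 0.0341
finger_force: 0.0
```

```bash
python3 -c "
from h import *
snap('wrist','w12');go(455,-390,200,8);blob('w12',(455,-390))
"
```

```text
t 20.0 cur [ 456.7 -389.4  202.5] yaw 8.2 tilt -1.000 -> shift [-1.7  0.3  2.5] twist 0.2 rows 0
fin 722 [323.3 233.5] rect c [323.2 233.4] [48.8 15. ] [[ 457.3 -391.9   62. ]] ang -166.7
```

arm_command(motion=[[[45, -2.5, 2.5, 40, -4.3], [45, -2.5, 2.5, 85, -4.3], [45, -2.5, 2.5, 120, -4.3], [45, -2.5, 2.5, 140, -4.3], [45, -2.5, 2.5, 145, -4.3], [45, -2.5, 2.5, 145, -4.3], [45, -2.5, 2.5, 145, -4.3], [0, -2.5, 2.5, 145, -4.3]]])

```text
t: 20.8
tcp_pos: [0.4552, -0.3927, 0.0587]
eef_rot: [0.001, 0.994, 0.109, 0.001]
force: [0.6, -0.4, -0.5]
width: 0.025
finger_force: 0.0
```

arm_command(motion=[[[0, 0, 0, 0, 0], [0, 0, 0, 0, 0], [0, 0, 0, 0, 0], [0, 0, 0, 0, 0], [0, 0, 0, -20, 0], [0, 0, 0, -60, 0], [0, 0, 0, -105, 0], [0, 0, 0, -108, 0]]])

```text
t: 21.6
tcp_pos: [0.4558, -0.3941, 0.1704]
eef_rot: [0.003, 0.994, 0.109, 0.003]
force: [0.4, 0.5, -0.9]
width: 0.0109
finger_force: 58.7
```

```bash
python3 -c "
from h import *
o=st(); f=snap('wrist','w13'); go(609,-22.9,165,182.1); im=f['frame']
print([(v,im[v,321].tolist()) for v in range(243,285,3)])
for v in(259,261,263,265): edge('w13',v,o['tcp_pos'],12.5,o['tcp_pos'][2]-.029)"
```

```text
t 21.6
tcp_pos [ 0.4558 -0.3941  0.1704]
eef_rot [0.0026 0.9941 0.1089 0.0026]
force [ 0.4205  0.5189 -0.9326]
width 0.0109
finger_force 58.693
joint_positions [ 0.1918  0.6484  0.6632  1.9952 -0.6175  0.6984 -0.1087]
t 21.6 cur [ 455.7 -393.1  168.6] yaw 12.5 tilt -1.000 -> shift [ 230.1 -328.1    3.2] twist -169.6 rows 20
[(243, [170, 172, 161]), (246, [111, 114, 106]), (249, [51, 53, 51]), (252, [51, 52, 51]), (255, [57, 57, 57]), (258, [54, 55, 55]), (261, [97, 101, 99]), (264, [180, 184, 180]), (267, [187, 190, 185]), (270, [185, 189, 185]), (273, [186, 189, 184]), (276, [152, 154, 151]), (279, [20, 20, 21]), (282, [10, 5, 13])]
edge along tool x 20.7  y 0.6
edge along tool x 19.9  y 0.6
edge along tool x 19.0  y 0.6
edge along tool x 18.2  y 0.6
```

arm_command(motion=[[[0, 25, -36, -10, -8], [0, 52, -74, -20, -16], [0, 80, -114, -25, -25], [0, 106, -152, -25, -33], [0, 133, -190, -25, -42], [0, 160, -228, -25, -50], [0, 186, -266, -25, -59], [0, 210, -300, -25, -67]]])

```text
t: 22.45
tcp_pos: [0.5945, -0.0509, 0.1894]
eef_rot: [-0.001, 0.766, 0.642, -0.0]
force: [0.2, -0.7, -0.2]
width: 0.011
finger_force: 58.7
```

arm_command(motion=[[[0, 0, 0, 0, -8], [0, 0, 0, 0, -16], [0, 0, 0, 0, -24], [0, 0, 0, 0, -32], [0, 0, 0, 0, -40], [0, 0, 0, 0, -48], [0, 0, 0, 0, -56], [0, 0, 0, 0, -64]]])

```text
t: 23.25
tcp_pos: [0.5938, -0.0534, 0.1893]
eef_rot: [-0.001, 0.31, 0.951, 0.0]
force: [-0.7, -0.4, -1.1]
width: 0.0108
finger_force: 58.7
```

```bash
python3 -c "
from h import *
st();go(609,-22.9,190,182.1)"
```

```text
t 23.25
tcp_pos [ 0.5938 -0.0534  0.1893]
eef_rot [-9.000e-04  3.100e-01  9.507e-01  2.000e-04]
force [-0.6684 -0.4264 -1.1482]
width 0.0108
finger_force 58.7325
joint_positions [-0.0548  0.5286  0.0725  1.9654 -0.0617  0.6512  0.9973]
t 23.2 cur [593.8 -53.4 189.3] yaw 143.9 tilt -1.000 -> shift [ 5.7 33.6 -0.7] twist -38.2 rows 4
```

arm_command(motion=[[[0, 2, 10, 0, -8], [0, 4, 20, 0, -16], [0, 5.5, 33, 0, -24], [0, 5.5, 33, 0, -32], [0, 5.5, 33, 0, -38], [0, 5.5, 33, 0, -38], [0, 5.5, 33, 0, -38], [0, 5.5, 33, 0, -38]]])

```text
t: 24.05
tcp_pos: [0.6095, -0.0241, 0.19]
eef_rot: [-0.0, -0.012, 1.0, 0.0]
force: [0.0, -0.4, -0.8]
width: 0.0112
finger_force: 58.7
```

```bash
python3 -c "
from h import *
snap('wrist','w14');go(609,-22.9,150,182.1)
im=load('w14')['frame'];print([(v,im[v,321].tolist()) for v in range(245,285,3)])"
```

```text
t 24.1 cur [609.5 -24.  190.2] yaw -178.6 tilt -1.000 -> shift [ 0.5  1.1 40.2] twist -0.7 rows 1
[(245, [121, 123, 121]), (248, [67, 67, 68]), (251, [67, 66, 66]), (254, [65, 66, 65]), (257, [66, 67, 68]), (260, [104, 105, 105]), (263, [156, 158, 155]), (266, [170, 172, 169]), (269, [170, 173, 170]), (272, [170, 172, 169]), (275, [164, 166, 163]), (278, [16, 17, 15]), (281, [19, 18, 21]), (284, [21, 18, 18])]
```

arm_command(motion=[[[0, 0.4, 1, 20, -0.7], [0, 0.4, 1, 40, -0.7], [0, 0.4, 1, 50, -0.7], [0, 0.4, 1, 58, -0.7], [0, 0.4, 1, 64, -0.7], [0, 0.4, 1, 70, -0.7], [0, 0.4, 1, 76, -0.7], [0, 0.4, 1, 81, -0.7]]])

```text
t: 24.9
tcp_pos: [0.6094, -0.0231, 0.1093]
eef_rot: [0.0, -0.019, 1.0, -0.0]
force: [0.3, 1.1, -1.1]
width: 0.0109
finger_force: 58.7
```

```bash
python3 -c "
from h import *
o=st();print(o['moment']);go(609,-22.9,108,182.1)"
```

```text
t 24.9
tcp_pos [ 0.6094 -0.0231  0.1093]
eef_rot [ 2.000e-04 -1.930e-02  9.998e-01 -0.000e+00]
force [ 0.3151  1.0721 -1.131 ]
width 0.0109
finger_force 58.7471
joint_positions [ 0.0109  0.6532 -0.0989  1.9787  0.1223  0.5148  1.4352]
[ 0.02876056 -0.00822524  0.00869977]
t 24.9 cur [609.4 -23.1 109.3] yaw -177.8 tilt -1.000 -> shift [0.4 0.2 1.3] twist 0.1 rows 0
```

arm_command(motion=[[[0, 0.4, 0, 1.5, 0], [0, 0.4, 0, 1.5, 0], [30, 0.4, 0, 1.5, 0], [30, 0.4, 0, 1.5, 0], [30, 0.4, 0, 1.5, 0], [30, 0.4, 0, -30, 0], [30, 0.4, 0, -75, 0], [30, 0.4, 0, -120, 0]]])

```text
t: 25.7
tcp_pos: [0.6084, -0.0231, 0.2302]
eef_rot: [-0.001, -0.019, 1.0, 0.0]
force: [1.3, -1.3, -0.3]
width: 0.0256
finger_force: 0.0
```

```bash
python3 -c "
from h import *
go(585,-190,235,92)"
```

```text
t 25.7 cur [608.4 -23.1 230.2] yaw -177.8 tilt -1.000 -> shift [  29.9 -165.9   -4.7] twist 90.2 rows 11
```

arm_command(motion=[[[0, 6, -30, 0, 8], [0, 12, -60, 0, 16], [0, 18, -90, 0, 25], [0, 24, -120, 0, 33], [0, 30, -150, 0, 42], [0, 30, -166, 0, 50], [0, 30, -166, 0, 58], [0, 30, -166, 0, 67]]])

```text
t: 26.5
tcp_pos: [0.585, -0.1911, 0.2294]
eef_rot: [0.0, 0.536, 0.844, -0.0]
force: [-0.1, 0.2, 0.0]
width: -0.0004
finger_force: 0.0
```

arm_command(motion=[[[0, 0, 0, 0, 8], [0, 0, 0, 0, 16], [0, 0, 0, 0, 23], [0, 0, 0, 0, 23], [0, 0, 0, 0, 23], [0, 0, 0, 0, 23], [0, 0, 0, 0, 23], [0, 0, 0, 0, 23]]])

```text
t: 27.3
tcp_pos: [0.5853, -0.1903, 0.2295]
eef_rot: [0.0, 0.69, 0.723, 0.0]
force: [0.1, 0.4, -0.3]
width: -0.0002
finger_force: 0.0
```

```bash
python3 -c "
from h import *
snap('wrist','w15');go(583,-165,77,92.1);snap('scene','scene1');snap('top','top3')
a=cv2.resize(cv2.imread('pics/w15.png')[60:360,120:520],(400,300))
crop('scene1',280,230,130,100,3,'x');b=cv2.imread('pics/x.png')
crop('top3',270,160,110,100,4,'x');c=cv2.imread('pics/x.png')
H=np.zeros((600,800,3),'uint8');H[:300,:400]=a;H[:300,400:790]=b;H[300:600,:330]=cv2.resize(c,(330,300));cv2.imwrite('pics/m1.png',H)"
```

```text
t 27.4 cur [ 585.3 -190.3  229.5] yaw 92.7 tilt -1.000 -> shift [ 25.3  -1.1 152.5] twist 0.6 rows 3
```

View pics/m1.png

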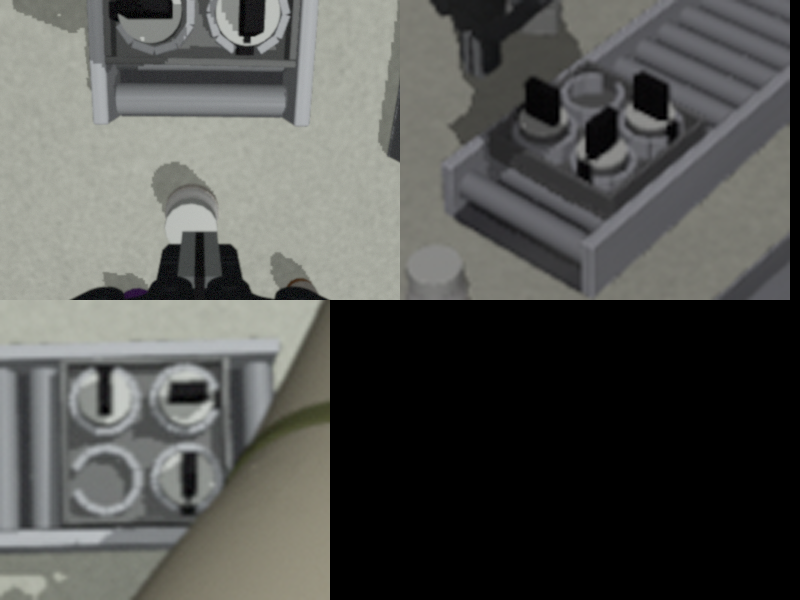

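All three pots are home with their ribs in the notches. Well 3 is empty. Descend behind the tray.

arm_command(motion=[[[0, 48, 0, 0, 0.6], [0, 48, 0, 50, 0.6], [0, 48, 0, 95, 0.6], [0, 48, 0, 130, 0.6], [0, 48, 0, 152, 0.6], [0, 48, 0, 152, 0.6], [0, 48, 0, 152, 0.6], [0, 48, 0, 152, 0.6]]])

```text
t: 28.25
tcp_pos: [0.5839, -0.1425, 0.0788]
eef_rot: [0.001, 0.695, 0.719, 0.001]
force: [-0.7, 0.4, -0.0]
width: -0.0004
finger_force: 0.0
```

```bash
python3 -c "
from h import *
go(581.5,-132,77,92.1);st()
print(pt(load('top0'),[(399.6,208.4)],.05))"
```

```text
t 28.2 cur [ 583.9 -142.5   78.8] yaw 92.0 tilt -1.000 -> shift [10.6 -2.   1.8] twist -0.1 rows 0
t 28.25
tcp_pos [ 0.5839 -0.1425  0.0788]
eef_rot [9.000e-04 6.946e-01 7.194e-01 5.000e-04]
force [-0.7155  0.3701 -0.0235]
width -0.0004
finger_force 0.0
joint_positions [ 0.004   0.7042  0.2133  2.0274 -0.3274  0.44    0.5007]
[[ 0.57939127 -0.24666824  0.05      ]]
```

arm_command(motion=[[[0, 6, -2, 1, 0], [0, 12, -2, 1, 0], [0, 20, -2, 1, 0], [0, 30, -2, 1, 0], [0, 41, -2, 1, 0], [0, 53, -2, 1, 0], [0, 65, -2, 1, 0], [0, 77, -2, 1, 0]]])

```text
t: 29.05
tcp_pos: [0.5784, -0.064, 0.0764]
eef_rot: [0.0, 0.694, 0.72, 0.0]
force: [0.6, -1.3, 1.0]
width: -0.0001
finger_force: 0.7
```

arm_command(motion=[[[0, 12, 0, 0, 0], [0, 24, 0, 0, 0], [0, 36, 0, 0, 0], [0, 48, 0, 0, 0], [0, 60, 0, 0, 0], [0, 72, 0, 0, 0], [0, 84, 0, 0, 0], [0, 96, 0, 0, 0]]])

```text
t: 29.85
tcp_pos: [0.5749, 0.0316, 0.0764]
eef_rot: [-0.0, 0.695, 0.719, -0.0]
force: [0.0, -1.8, 1.1]
width: -0.0002
finger_force: 0.7
```

```bash
python3 -c "
from h import *
go(568.4+78*.0366+1,222-78,77,92.1);st()"
```

```text
t 29.9 cur [574.9  31.6  76.4] yaw 92.0 tilt -1.000 -> shift [112.4   1.3  -0.6] twist -0.1 rows 2
t 29.85
tcp_pos [0.5749 0.0316 0.0764]
eef_rot [-0.000e+00  6.945e-01  7.195e-01 -1.000e-04]
force [ 0.0416 -1.8342  1.1349]
width -0.0002
finger_force 0.6736
joint_positions [-0.3146  0.6945  0.2415  2.0864 -0.3998  0.4041  0.2784]
```

arm_command(motion=[[[0, 12, 0, 0, 0], [0, 24, 0.5, 0, 0], [0, 36, 1, 0, 0], [0, 48, 1, 0, 0], [0, 60, 1, 0, 0], [0, 72, 1, 0, 0], [0, 83, 1, 0, 0], [0, 92, 1, 0, 0]]])

```text
t: 30.65
tcp_pos: [0.5728, 0.1238, 0.0764]
eef_rot: [-0.0, 0.694, 0.72, 0.0]
force: [-0.9, -2.2, 0.2]
width: -0.0002
finger_force: 0.7
```

arm_command(motion=[[[0, 3, 0, 0, 0], [0, 6, 0, 0, 0], [0, 9, 0, 0, 0], [0, 12, 0, 0, 0], [0, 14, 0, 0, 0], [0, 16, 0, 0, 0], [0, 18, 0, 0, 0], [0, 18, 0, 0, 0]]])

```text
t: 31.45
tcp_pos: [0.5721, 0.141, 0.0764]
eef_rot: [-0.0, 0.694, 0.72, 0.0]
force: [0.5, -0.5, -0.6]
width: 0.0001
finger_force: 0.0
```

```bash
python3 -c "
from h import *
go(568.4+78*.0366+1,222-78,77,92.1);st()"
```

```text
t 31.4 cur [572.1 141.   76.4] yaw 92.0 tilt -1.000 -> shift [ 3.   0.2 -0.6] twist -0.1 rows 0
t 31.45
tcp_pos [0.5721 0.141  0.0764]
eef_rot [-1.000e-04  6.944e-01  7.196e-01  1.000e-04]
force [ 0.5288 -0.4803 -0.644 ]
width 0.0001
finger_force 0.0
joint_positions [-0.5199  0.7079  0.2754  2.0569 -0.4367  0.4319  0.1281]
```

arm_command(motion=[[[0, 1, 0, 0, 0], [0, 2, 0, 0, 0], [0, 3, 0, 0, 0], [0, 4, 0, 0, 0], [0, 5, 0, 0, 0], [0, 6, 0, 0, 0], [0, 6, 0, 0, 0], [0, 6, 0, 0, 0]]])

```text
t: 32.25
tcp_pos: [0.5719, 0.146, 0.0764]
eef_rot: [0.0, 0.695, 0.719, -0.0]
force: [0.3, -3.8, 0.4]
width: 0.0001
finger_force: 2.4
```

arm_command(motion=[[[0, 0.5, 0, 0, 0], [0, 1, 0, 0, 0], [0, 1.5, 0, 0, 0], [0, 2, 0, 0, 0], [0, 2.5, 0, 0, 0], [0, 3, 0, 0, 0], [0, 3, 0, 0, 0], [0, 3, 0, 0, 0]]])

```text
t: 33.05
tcp_pos: [0.573, 0.1466, 0.0765]
eef_rot: [0.002, 0.696, 0.719, -0.0]
force: [3.3, -12.2, -1.1]
width: -0.0002
finger_force: 5.9
```

Force rises to 12 N, so the tray is on the stop. Back off and rise.

arm_command(motion=[[[0, -2, 0, 0, 0], [0, -5, 0, 0, 0], [0, -12, 0, 0, 0], [0, -20, 0, 0, 0], [0, -25, 0, -40, 0], [0, -25, 0, -85, 0], [0, -25, 0, -130, 0], [0, -25, 0, -175, 0]]])

```text
t: 33.85
tcp_pos: [0.5722, 0.124, 0.2531]
eef_rot: [-0.0, 0.695, 0.719, -0.0]
force: [0.9, 0.8, 0.0]
width: -0.0003
finger_force: 0.0
```

```bash
python3 -c "
from h import *
snap('top','top4'); snap('wrist','w16'); go(395.2,243,235,90)"
```

```text
t 34.0 cur [575.1 124.2 257.2] yaw 92.0 tilt -1.000 -> shift [ 124.9 -175.9   21. ] twist 2.0 rows 4
```

arm_command(motion=[[[50, 30, -40, 5, 2], [50, 60, -80, 10, 2], [50, 90, -125, 15, 2], [50, 118, -160, 20, 2], [50, 125, -176, 20, 2], [50, 125, -176, 20, 2], [50, 125, -176, 20, 2], [50, 125, -176, 20, 2]]])

```text
t: 34.75
tcp_pos: [0.3935, 0.2427, 0.2315]
eef_rot: [0.0, 0.707, 0.707, 0.0]
force: [0.2, 0.7, -0.7]
width: 0.0426
finger_force: 0.0
```

```bash
python3 -c "
from h import *
snap('wrist','w17'); go(395.2,243,118,90); blob('w17',(395,243),60,.119)"
```

```text
t 34.8 cur [393.6 242.6 231.5] yaw 89.9 tilt -1.000 -> shift [  0.4   1.6 113.5] twist -0.1 rows 2
fin 1416 [321.2 234.5] rect c [321.  234.5] [85. 16.] [[394.8 250.2 119. ]] ang -89.6
fin 85 [375.6 206.4] rect c [374.5 208. ] [12.  9.] [[426.9 267.4 119. ]] ang -59.3
```

arm_command(motion=[[[50, 0.4, 1.4, 40, 0], [50, 0.4, 1.4, 85, 0], [50, 0.4, 1.4, 108, 0], [50, 0.4, 1.4, 113, 0], [50, 0.4, 1.4, 113.5, 0], [50, 0.4, 1.4, 113.5, 0], [0, 0.4, 1.4, 113.5, 0], [0, 0.4, 1.4, 113.5, 0]]])

```text
t: 35.6
tcp_pos: [0.3942, 0.2442, 0.119]
eef_rot: [0.0, 0.707, 0.707, 0.001]
force: [-1.2, 0.5, 0.2]
width: 0.0144
finger_force: 0.0
```

arm_command(motion=[[[0, 0, 0, 0, 0], [0, 0, 0, 0, 0], [0, 0, 0, 0, 0], [0, 0, 0, 0, 0], [0, 0, 0, 0, 0], [0, 0, 0, 0, 0], [0, 0, 0, 0, -4], [0, 0, 0, 0, -8]]])

```text
t: 36.4
tcp_pos: [0.3947, 0.2441, 0.1191]
eef_rot: [0.0, 0.655, 0.756, 0.001]
force: [-0.0, -1.6, 8.6]
width: 0.0106
finger_force: 59.6
```

```bash
python3 -c "
from h import *
o=st();print(o['moment']); go(395,243,118,181.7)"
```

```text
t 36.4
tcp_pos [0.3947 0.2441 0.1191]
eef_rot [5.000e-04 6.550e-01 7.556e-01 1.400e-03]
force [-0.0285 -1.5726  8.5915]
width 0.0106
finger_force 59.6211
joint_positions [-0.8472  0.5432  0.2429  2.3169 -0.4099  0.3163 -0.1045]
[-0.28048463 -0.00453739 -0.08224639]
t 36.4 cur [394.7 244.1 119.1] yaw 98.2 tilt -1.000 -> shift [-1.2  0.1  1.1] twist -83.5 rows 10
```

arm_command(motion=[[[0, -0.5, 0, 0, -7], [0, -0.5, 0, 0, -14], [0, -0.5, 0, 0, -21], [0, -0.5, 0, 0, -28], [0, -0.5, 0, 0, -35], [0, -0.5, 0, 0, -42], [0, -0.5, 0, 0, -49], [0, -0.5, 0, 0, -56]]])

```text
t: 37.2
tcp_pos: [0.3932, 0.243, 0.1191]
eef_rot: [0.0, 0.222, 0.975, -0.0]
force: [-4.2, -2.3, 13.2]
width: 0.0108
finger_force: 60.3
```

arm_command(motion=[[[0, 0, 0, 0, -6], [0, 0, 0, 0, -12], [0, 0, 0, 0, -17], [0, 0, 0, 0, -21], [0, 0, 0, 0, -24], [0, 0, 0, 0, -25.5], [0, 0, 0, 0, -25.5], [0, 0, 0, 0, -25.5]]])

```text
t: 38.0
tcp_pos: [0.393, 0.2421, 0.1191]
eef_rot: [-0.0, 0.004, 1.0, -0.001]
force: [-4.2, -4.0, 14.9]
width: 0.0109
finger_force: 60.7
```

```bash
python3 -c "
from h import *
o=st();print(o['moment']); go(395,243,118,181.7)"
```

```text
t 38.0
tcp_pos [0.393  0.2421 0.1191]
eef_rot [-1.0e-04  4.1e-03  1.0e+00 -9.0e-04]
force [-4.2428 -3.9977 14.8989]
width 0.0109
finger_force 60.6538
joint_positions [-0.6089  0.5276 -0.0936  2.3048  0.156   0.316   0.7243]
[-0.89764027  0.96621326 -0.00526749]
t 38.0 cur [393.  242.1 119.1] yaw 179.5 tilt -1.000 -> shift [-2.   0.9  1.1] twist -2.2 rows 0
```

arm_command(motion=[[[0, 0, 0, 0, 0], [45, 0, 0, 0, 0], [45, 0, 0, 0, 0], [45, 0, 0, 0, 0], [45, 0, 0, -30, 0], [45, 0, 0, -75, 0], [45, 0, 0, -100, 0], [45, 0, 0, -100, 0]]])

```text
t: 38.8
tcp_pos: [0.3952, 0.2441, 0.221]
eef_rot: [0.003, 0.004, 1.0, 0.002]
force: [0.2, 0.3, 0.3]
width: 0.0388
finger_force: 0.0
```

arm_command(motion=[[[45, -50, 0, -20, 0], [45, -65, 0, -20, 0], [45, -65, 0, -20, 0], [45, -65, 0, -20, 0], [45, -65, 0, -20, 0], [45, -65, 0, -20, 0], [45, -65, 0, -20, 0], [45, -65, 0, -20, 0]]])

```text
t: 39.6
tcp_pos: [0.4585, 0.2428, 0.2379]
eef_rot: [-0.0, 0.004, 1.0, -0.0]
force: [-0.3, 0.3, -0.3]
width: 0.0386
finger_force: 0.0
```

```bash
python3 -c "
from h import *
f=snap('wrist','w18'); go(395,243,118,181.7);blob('w18',(395,243),80,.119)
g=snap('top','top5')
c=proj(f,[[.395,.243,.1]])[0];x,y=(c-[65,70]).astype(int).clip(0); print(x,y)
crop('w18',x,y,130,150,4,'x'); a=cv2.imread('pics/x.png')
crop('top5',150,160,140,150,2,'x'); b=cv2.imread('pics/x.png')
H=np.zeros((600,800,3),'uint8');H[:a.shape[0],:a.shape[1]]=a;H[:b.shape[0],520:520+b.shape[1]]=b;cv2.imwrite('pics/m2.png',H)"
```

```text
t 39.6 cur [458.6 242.8 237.9] yaw 179.5 tilt -1.000 -> shift [ 63.6  -0.3 119.9] twist -2.2 rows 3
fin 1775 [317.  135.8] rect c [317.  136.5] [101.  18.] [[393.6 242.3 119. ]] ang -0.5
fin 221 [320.1 204. ] rect c [320.5 203.5] [19. 11.] [[433.8 243.7 119. ]] ang 5.8
253 67
```

View pics/m2.png

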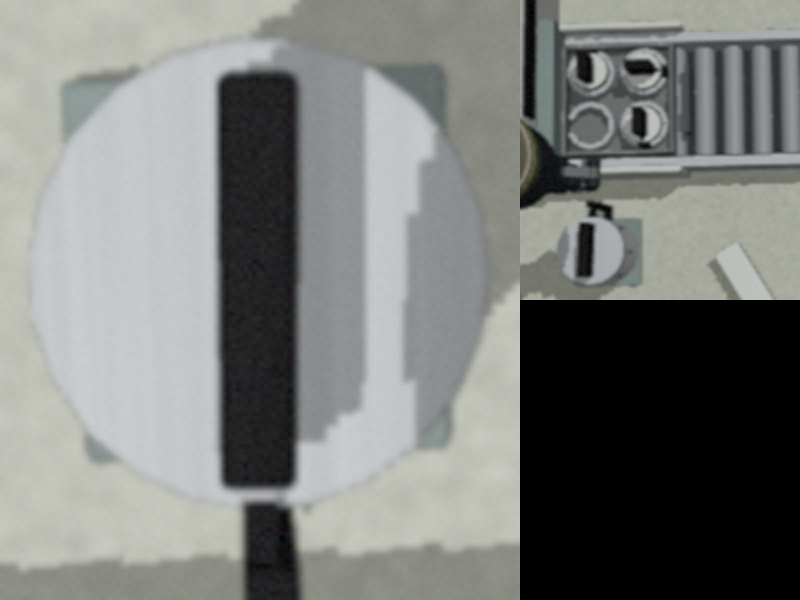

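Pointer is about 2° short of the tab, and the tray sits against the end stop. I'll grip again and correct by 2.1°.

arm_command(motion=[[[50, 40, 0, 0, 0], [50, 64.5, 0, 0, 0], [50, 64.5, 0, 40, 0], [50, 64.5, 0, 80, 0], [50, 64.5, 0, 110, 0], [50, 64.5, 0, 119, 0], [50, 64.5, 0, 119, 0], [50, 64.5, 0, 119, 0]]])

```text
t: 40.5
tcp_pos: [0.3948, 0.2435, 0.1198]
eef_rot: [0.0, 0.004, 1.0, 0.0]
force: [-0.1, -0.3, 0.6]
width: 0.0428
finger_force: 0.0
```

arm_command(motion=[[[0, 0, 0, 0, 0], [0, 0, 0, 0, 0], [0, 0, 0, 0, 0], [0, 0, 0, 0, 0], [0, 0, 0, 0, 0], [0, 0, 0, 0, -1], [0, 0, 0, 0, -2.1], [0, 0, 0, 0, -2.1]]])

```text
t: 41.3
tcp_pos: [0.3949, 0.2422, 0.1203]
eef_rot: [0.001, -0.014, 1.0, -0.0]
force: [-0.0, -4.3, 12.3]
width: 0.011
finger_force: 58.8
```

arm_command(motion=[[[0, 0, 0, 0, 0], [0, 0, 0, 0, 0], [45, 0, 0, 0, 0], [45, 0, 0, 0, 0], [45, 0, 0, 0, 0], [45, 0, 0, -40, 0], [45, 0, 0, -85, 0], [45, 0, 0, -120, 0]]])

```text
t: 42.1
tcp_pos: [0.3942, 0.2434, 0.2409]
eef_rot: [0.0, -0.014, 1.0, 0.0]
force: [2.0, 0.2, 0.1]
width: 0.0384
finger_force: 0.0
```

arm_command(motion=[[[45, -50, 0, 0, 0], [45, -65, 0, 0, 0], [45, -65, 0, 0, 0], [45, -65, 0, 0, 0], [45, -65, 0, 0, 0], [45, -65, 0, 0, 0], [45, -65, 0, 0, 0], [45, -65, 0, 0, 0]]])

```text
t: 42.9
tcp_pos: [0.4589, 0.2452, 0.2389]
eef_rot: [-0.0, -0.014, 1.0, -0.0]
force: [-0.6, -0.1, -0.2]
width: 0.0385
finger_force: 0.0
```

```bash
python3 -c "
from h import *
f=snap('wrist','w19'); go(395,243,118,181.7);blob('w19',(395,243),80,.119)
g=load('w19')
import numpy as np
im=f['frame'].max(2)
for v in range(155,215,4):
    r=np.where(im[v,290:350]<60)[0]+290
    print(v,(r.min(),r.max(),len(r)) if len(r) else None, end=' ')
for v in(188,192,196,200):print(pt(f,[(320,v)],.08)[0],end='')"
```

```text
t 43.0 cur [459.1 245.1 238.9] yaw -178.4 tilt -1.000 -> shift [ 64.1  -0.3 120.9] twist -0.1 rows 3
fin 1743 [317.1 135.2] rect c [317.  135.5] [ 18. 101.] [[393.8 242.3 119. ]] ang 1.4
fin 221 [317.7 203.8] rect c [317.5 203. ] [20. 11.] [[434.3 243.8 119. ]] ang -0.4
155 (np.int64(309), np.int64(326), 18) 159 (np.int64(309), np.int64(326), 18) 163 (np.int64(309), np.int64(326), 18) 167 (np.int64(309), np.int64(325), 17) 171 (np.int64(309), np.int64(326), 18) 175 (np.int64(309), np.int64(326), 18) 179 (np.int64(309), np.int64(325), 17) 183 (np.int64(309), np.int64(325), 17) 187 None 191 None 195 (np.int64(314), np.int64(322), 9) 199 (np.int64(313), np.int64(323), 11) 203 (np.int64(313), np.int64(323), 11) 207 (np.int64(312), np.int64(323), 12) 211 (np.int64(312), np.int64(324), 13) [0.43080724 0.24514256 0.08      ][0.43362802 0.24522588 0.08      ][0.43646361 0.24530965 0.08      ][0.43931425 0.24539388 0.08      ]
```

```bash
python3 -c "
from h import *
from station import ticket
st(); print(ticket.job_done())"
```

```text
t 42.95
tcp_pos [0.4591 0.2451 0.2389]
eef_rot [-0.     -0.0144  0.9999 -0.    ]
force [-0.0516 -0.3011  0.2545]
width 0.0384
finger_force 0.0
joint_positions [-0.4655  0.3846 -0.1797  2.0747  0.1055  0.6907  0.8857]
the job is handed in; nothing more can be done
None
```

I opened the wheel to its stop, put the three grey pots in wells 0, 1 and 2, pushed the tray until the force rose sharply at the end stop, turned the wheel until the pointer was within about half a degree of the lock mark in the last picture, and handed the job in; I didn't touch any bystander knowingly.

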